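Test a chopping board for damp at two marked points

ROBOT

A 6-joint arm with a two-finger parallel gripper is mounted at the origin on a cart in front of the work surface, level with it; the furniture and walls round the work are solid. World frame = base frame: x ahead of the robot, y to its left, z up, the work surface at z = 0. Lengths are in m, angles in rad, forces in N, time in s.
With the tool pointing down it reaches from about 0.325 to 0.85 m from the base axis. Payload 4.4 kg.
Tool frame: the origin (TCP) lies between the finger pads; the fingertips stand 8 mm ahead of it and the grasp point (between the pads) lies 11 mm behind it; z points along the fingers, y is the line along which they close (so a half turn about z gives the same grasp; the last joint's range is limited). The gripper opens to 94 mm and grips with 3 to 60 N. Pads are 16 mm wide; open, the fingers measure 119 mm over their backs; the gripper's body (75 mm by 177 mm) begins 78 mm behind the grasp point.
Start: joints at [1.143, 0.207, 1.542, -0, 1.393, -0.15], TCP at [0.158, 0.553, 0.213] pointing down, gripper open.
Joint ranges: [-2.73, 2.73], [-0.86, 2.22], [0.23, 2.46], [-1.11, 4.25], [0.08, 2.63], [-2.82, 2.82]. Speed limits (rad/s): [2.79, 2.79, 3.14, 3.14, 3.14, 3.14].

INTERFACE

Orientations are given as a rotation vector (axis times angle).
In Python, from bench import read_state, get_image, camera_info, hand_in gives the robot as it stands. The module is installed in compiled form; this text tells all that it offers.
- The arm moves only by the shell command python3 -m crank 'ROWS' [OPENING] [FORCE]. ROWS is JSON, a list of rows, each an object of numbers: "tx", "ty", "tz": the shift along the tool's x, y, z in mm; "turn": the turn about the tool's z in rad. A call has 1 to 20 rows; each row is the pose to reach, as a shift and turn from the pose commanded when the call began, along the tool's axes at that moment; what a row does not reach only later rows make up. A row lasts 1/12 s, in which the tool goes at most 41.7 mm and 7.16 degrees, less where a joint would pass 70% of its speed; a pose out of reach is approached as far as the arm can. A call with a gripper value outside its range is refused whole. OPENING is the finger opening in mm, from 0 to 94, set as the call begins (- or left out, the last holds). The fingers move at their own pace and stop on an object; FORCE is the grip in N (left out, the last holds). Time passes only in rows, so rows that repeat a pose let the fingers close. It gives the time, the measured TCP pose, the force, the opening and the grip force at its end, in the units of the state.
- read_state(): the state, without advancing time (a new reading comes with each control period).
- get_image(name): name is "scene" or "top" or "wrist"; returns the picture (384x512x3 uint8, red, green, blue); there is no depth.
- camera_info(name): a dict with "intrinsics" (3x3 intrinsics, pixels), "D" ([k1, k2, p1, p2, k3] as OpenCV has them; the pictures are not rectified), "rvec" (rotation vector, rad) and "tvec" (3), from world to camera coordinates, as OpenCV has them. Camera axes: x right, y down, z forward; pixel columns grow to the right and rows downward; lengths in m; the calibration is good to about 2 mm. A picture is of the moment at which its call begins: read the wrist's pose just before it. camera_info takes no time and is no camera call; for the wrist camera it gives the pose at the moment of the call.
- hand_in(): hands the job in; it is judged then, once.
The state is a dict: "time_s": time; "joint_positions": joint angles; "joint_velocities": joint speeds; "tau": joint torques, N m; "eef_pos": TCP position; "tcp_rot": TCP orientation; "force": force on the tool from outside, world axes, zero at the start; "ft_torque": the same for the moment, N m; "width": finger opening in m; "finger_force": force on a finger pad.
Only numpy, scipy, OpenCV 4.12 (cv2) and the standard library are available. Lean on these libraries where they do the work, as an engineer would, in place of code of your own. Each camera call takes 0.05 s, during which the arm holds its last target. There are 200 camera calls.

TASK

Check whether the chopping board is dry: take the pencil-shaped moisture meter out of its black stand and, holding it upright, lightly touch its tip to the middle of the test point marked with a dot, resting there for half a second or so, and then in the same way to the test point marked with a cross. Afterwards put the meter back upright in its stand, collar down on the rim, and let go.

Things in the scene. Friction and masses are not known exactly. Their poses are not given: they have to be found in the camera images.
- meter_grip (a point): Moisture meter, 0.13 kg: upright round white plastic body 28 mm in diameter, with a 44 mm collar at its foot and a steel rod 9 mm thick below that. This point is where to grip, on the axis half-way up the white part, 46 mm above the collar's underside, 44 mm below the top, 98 mm above the rod's tip. z points up along the body; yaw does not matter.
- meter_point (a point): The tip of the meter's rod, which must touch: 52 mm below the collar's underside, inside the stand at the start. The rod's end, 6 mm thick, is a soft spring plunger with 8 mm of travel: it pushes back with about 1 N at first touch and 3.3 N when fully pressed in.
- meter: The same moisture meter; the origin is on its axis at the underside of the collar, z up along the body.
- stand_top (a point): Centre of the mouth of the meter's fixed black round stand: 62 mm high and 62 mm in diameter (72 mm at the foot), with a round hole 24 mm wide and 57 mm deep. The meter's rod hangs in the hole and the underside of its collar rests on the rim, at this height. z is up.
- mark_round: Test point with a dot: a pale wooden disc 44 mm in diameter with one dark dot 26 mm wide in its middle, fixed on the brown wooden chopping board (150 x 290 x 18 mm). The origin is the centre of its underside, 18 mm above the worktop; its upper face is 20 mm above the worktop.
- mark_cross: Test point with a cross: the same pale disc (44 mm, origin at the centre of its underside, upper face 20 mm above the worktop) on the same board, with a dark cross 36 mm wide. A third such disc, with a single dark bar, is not needed. The three lie about 95 mm apart in a row along the board, in any order.
Mind the look-alikes: they are no part of the job. What is shaped like the meter but green is not meant.

How it is judged:
By the outcome, as a careful person would: the job done as asked, in the order asked, and still so for the second after the job is handed in, with the robot touching nothing.
It also fails if it takes over 51 s, if anything falls off the work surface, if the arm or the gripper's body presses on something with over 40 N, if the wrist force passes 120 N, or if a joint passes its speed limit or range.

## Working session

There is one attempt and no reset: what is moved stays moved. The work goes in short steps, Python scripts to look and compute and a shell command to move; the robot and the scene stay as the last step left them, time stands still between calls to the robot, and variables do not carry over. Pictures are saved under pics/ and viewed, at most 13 in all, crops included, and the job is handed in when it is done.

```bash
mkdir -p pics; cat > h.py <<'E'
import numpy as np, cv2
from bench import *
def save(n,f):
    im=get_image(n); cv2.imwrite('pics/'+f,im[:,:,::-1]); return im
def ray(ci,uv):
    K=np.array(ci["intrinsics"]);D=np.array(ci["D"]);R=cv2.Rodrigues(np.array(ci["rvec"],float))[0];t=np.array(ci["tvec"],float).ravel()
    p=cv2.undistortPoints(np.array([[uv]],float),K,D)[0,0]
    d=R.T@np.array([p[0],p[1],1]); return -R.T@t,d/np.linalg.norm(d)
def onz(ci,uv,z):
    o,d=ray(ci,uv); return o+d*(z-o[2])/d[2]
def proj(ci,P):
    return cv2.projectPoints(np.array(P,float).reshape(-1,1,3),np.array(ci["rvec"],float),np.array(ci["tvec"],float),np.array(ci["intrinsics"]),np.array(ci["D"]))[0].reshape(-1,2)
E
python3 - <<'E'
from h import *
a=save("scene","s0.png");b=save("top","t0.png")
for n in("scene","top","wrist"):
    ci=camera_info(n);print(n,ray(ci,(256,192)),ci["intrinsics"])
print(read_state())
E
```

```text
scene (array([-0.14566249, -0.33186627,  0.76092353]), array([ 0.6106233 ,  0.47164027, -0.63615615])) [[421.71629602   0.         256.3737502 ]
 [  0.         421.71629602 195.6873318 ]
 [  0.           0.           1.        ]]
top (array([0.32202873, 0.12422485, 1.05093474]), array([ 0.12850853,  0.01606689, -0.99157824])) [[363.08764486   0.         260.04234382]
 [  0.         363.08764486 189.0348897 ]
 [  0.           0.           1.        ]]
wrist (array([0.08221282, 0.57365428, 0.38310772]), array([ 0.25921491, -0.06902725, -0.96334982])) [[307.49968933   0.         254.02598657]
 [  0.         307.49968933 190.5751317 ]
 [  0.           0.           1.        ]]
{'time_s': 0.1, 'joint_positions': array([ 1.14250825e+00,  2.07332332e-01,  1.54278347e+00,  1.13652574e-05,
        1.39350332e+00, -1.50493279e-01]), 'joint_velocities': array([-0.00071195, -0.00149176, -0.00051553,  0.00200731,  0.00064869,
        0.00058452]), 'tau': array([-8.36043068e-05, -3.71863675e+01, -2.82293075e+01,  6.99027255e-02,
        3.12629621e-02, -5.63800040e-05]), 'eef_pos': array([0.15739383, 0.55230835, 0.2124214 ]), 'tcp_rot': array([-4.34878703e-01, -3.11075154e+00,  3.04522052e-03]), 'force': array([-0.62192178, -0.191424  ,  0.84885063]), 'ft_torque': array([ 0.01713284, -0.02868268,  0.01759695]), 'finger_force': 0.0, 'width': 0.0938324197742118}
```

View pics/s0.png

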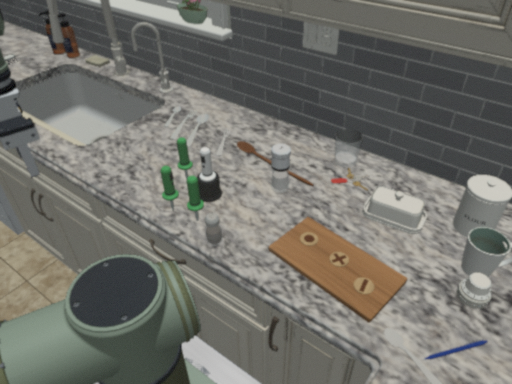

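View pics/t0.png

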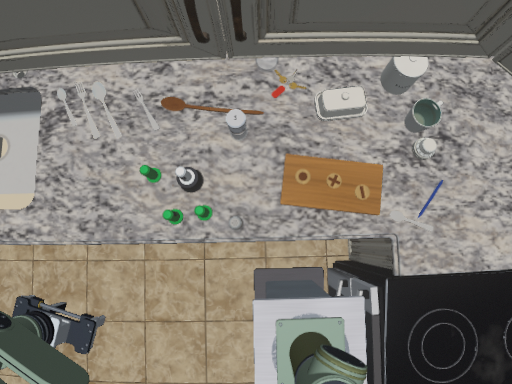

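The scene shows the white meter in its black stand near scene (206,175) / top (187,178), with three green look-alikes around it. On the board, the dot is at top (303,176), the cross at (334,181) and the bar at (362,191).

```bash
python3 - <<'E'
from h import *
for n,f,rois in(("top","t0.png",{"dot":(303,176),"cross":(334,181),"bar":(362,191)}),("scene","s0.png",{"dot":(310,239),"cross":(339,259),"bar":(364,286)})):
    im=cv2.imread('pics/'+f);ci=camera_info(n)
    hsv=cv2.cvtColor(im,cv2.COLOR_BGR2HSV)
    for k,(u,v) in rois.items():
        r=15;P=im[v-r:v+r,u-r:u+r].astype(int)
        m=((P[:,:,1]>125)&(P[:,:,0]>80)).astype(np.uint8)
        c=max(cv2.findContours(m,cv2.RETR_EXTERNAL,cv2.CHAIN_APPROX_NONE)[0],key=cv2.contourArea)
        e=cv2.fitEllipse(cv2.convexHull(c)); uv=(e[0][0]+u-r,e[0][1]+v-r)
        print(n,k,np.round(uv,1),np.round(e[1],1),onz(ci,uv,.02).round(4))
im=cv2.imread('pics/t0.png');cv2.imwrite('pics/c1.png',np.hstack([cv2.resize(im[150:230,135:225],None,fx=4.4,fy=5,interpolation=cv2.INTER_CUBIC),cv2.resize(cv2.imread('pics/s0.png')[140:220,150:240],None,fx=4.4,fy=5,interpolation=cv2.INTER_CUBIC)]))
ci=camera_info("top");print(onz(ci,(181,172),.152),onz(ci,(190,180),.062))
for uv in((150,171),(170,215),(201,211)):print('green',onz(ci,uv,.152))
E
```

```text
top dot [302.4 176. ] [14.5 14.9] [0.4987 0.0063 0.02  ]
top cross [333.6 180.3] [13.7 15. ] [ 0.4838 -0.0836  0.02  ]
top bar [360.6 192. ] [11.5 14.3] [ 0.4477 -0.1603  0.02  ]
scene dot [308.6 238.1] [12.9 17.5] [0.5005 0.0075 0.02  ]
scene cross [345.7 259.5] [5.4 7.3] [ 0.4926 -0.0975  0.02  ]
scene bar [366.2 285.9] [14.1 14.6] [ 0.4512 -0.169   0.02  ]
[0.49456379 0.32762889 0.152     ] [0.4885353  0.32259262 0.062     ]
green [0.49951985 0.40780485 0.152     ]
green [0.3862092  0.35501554 0.152     ]
green [0.39441749 0.27687176 0.152     ]
```

View pics/c1.png

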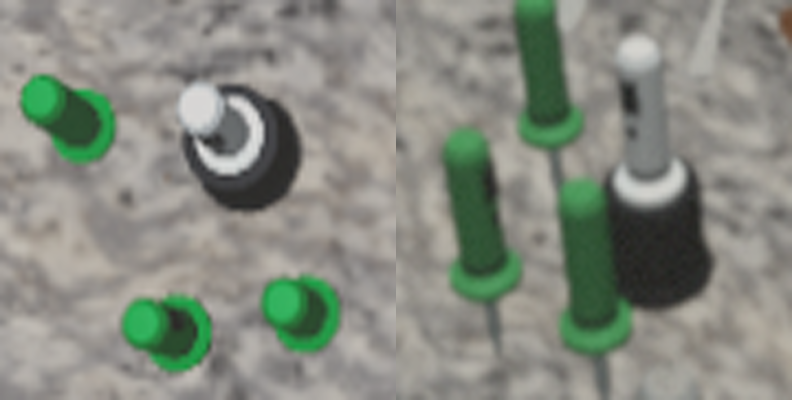

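```bash
python3 -m crank '[{"tx":-35,"ty":-12,"tz":-10},{"tx":-75,"ty":-25,"tz":-20},{"tx":-115,"ty":-38,"tz":-25},{"tx":-154,"ty":-51,"tz":-25},{"tx":-192,"ty":-64,"tz":-25},{"tx":-230,"ty":-77,"tz":-25},{"tx":-268,"ty":-89,"tz":-25},{"tx":-306,"ty":-102,"tz":-25},{"tx":-340,"ty":-113,"tz":-25},{"tx":-365,"ty":-121,"tz":-25},{"tx":-380,"ty":-127,"tz":-25},{"tx":-384,"ty":-128,"tz":-25},{"tx":-384,"ty":-128,"tz":-25}]' 60 20
python3 - <<'E'
from h import *
s=read_state();print(s["time_s"],s["eef_pos"],s["tcp_rot"],s["force"])
ci=camera_info("wrist");save("wrist","w1.png")
print(proj(ci,[[.492,.325,.152],[.492,.325,.062],s["eef_pos"]]))
E
```

```text
0.1 [0.15739383 0.55230835 0.2124214 ] [-4.34878703e-01 -3.11075154e+00  3.04522052e-03] [-0.62192178 -0.191424    0.84885063]
[[147.51593114 514.1428954 ]
 [166.86204082 439.39056843]
 [254.63670904 240.92514622]]invalid input at $[0]: expected keys tx, ty, tz, turn
```

View pics/w1.png

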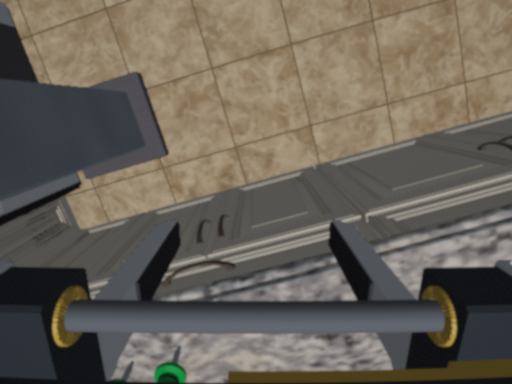

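The move was refused because every row needs all four keys. The wrist picture is still from the start pose: worktop edge and floor, with the fingers at (170,250) and (345,250).

```bash
python3 -m crank '[{"tx":-35,"ty":-12,"tz":-10,"turn":0},{"tx":-75,"ty":-25,"tz":-20,"turn":0},{"tx":-115,"ty":-38,"tz":-25,"turn":0},{"tx":-154,"ty":-51,"tz":-25,"turn":0},{"tx":-192,"ty":-64,"tz":-25,"turn":0},{"tx":-230,"ty":-77,"tz":-25,"turn":0},{"tx":-268,"ty":-89,"tz":-25,"turn":0},{"tx":-306,"ty":-102,"tz":-25,"turn":0},{"tx":-340,"ty":-113,"tz":-25,"turn":0},{"tx":-365,"ty":-121,"tz":-25,"turn":0},{"tx":-380,"ty":-127,"tz":-25,"turn":0},{"tx":-384,"ty":-128,"tz":-25,"turn":0},{"tx":-384,"ty":-128,"tz":-25,"turn":0}]' 60 20
python3 - <<'E'
from h import *
s=read_state();print(s["time_s"],s["eef_pos"],s["tcp_rot"],s["force"])
ci=camera_info("wrist");save("wrist","w2.png")
print(proj(ci,[[.492,.325,.152],[.492,.325,.062],s["eef_pos"]]))
E
```

```text
time_s: 1.23
eef_pos: [0.4924, 0.3238, 0.2379]
tcp_rot: [-0.438, -3.11, 0.001]
force: [0.3, 0.4, -0.1]
width: 0.0596
finger_force: 0.0
1.2333 [0.49238809 0.32376614 0.23786386] [-4.38112644e-01 -3.10988964e+00  5.98612920e-04] [ 0.34679634  0.3614273  -0.12432212]
[[255.74722941 198.7284758 ]
 [255.36578799 176.20772926]
 [254.65030095 240.95032927]]
```

View pics/w2.png

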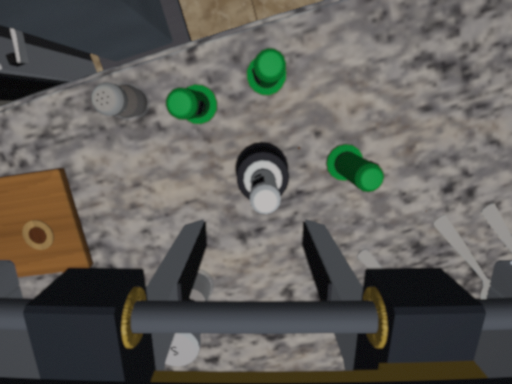

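The meter's white top is at (265,199), about 9 px right of the prediction. Its collar is around (263,175), and the dot disc is at (38,235).

```bash
cat >> h.py <<'E'
def off(P):
    s=read_state();R=cv2.Rodrigues(np.array(s["tcp_rot"]))[0]
    return (R.T@(np.array(P)-s["eef_pos"])*1000).round(1)
E
python3 - <<'E'
from h import *
im=cv2.imread('pics/w2.png');ci=camera_info("wrist");h=cv2.cvtColor(im,cv2.COLOR_BGR2HSV)
def blob(m,x0,x1,y0,y1,z,n):
    mm=np.zeros(m.shape,np.uint8);mm[y0:y1,x0:x1]=m[y0:y1,x0:x1]
    c=max(cv2.findContours(mm,cv2.RETR_EXTERNAL,cv2.CHAIN_APPROX_NONE)[0],key=cv2.contourArea)
    (u,v),r=cv2.minEnclosingCircle(c);e=cv2.fitEllipse(cv2.convexHull(c));P=onz(ci,e[0],z);print(n,(u,v,r),e,P.round(4),off(P))
g=im.min(2)
blob((g>175).astype(np.uint8),240,290,187,220,.150,'top')
blob((g>120).astype(np.uint8),240,290,140,220,.07,'white')
blob((im.max(2)<60).astype(np.uint8),230,295,135,182,.055,'black')
blob(((im[:,:,1]>125)&(im[:,:,0]>80)).astype(np.uint8),20,57,218,252,.02,'dot')
for uv,z in(((265,199),.152),((262.5,175),.07)):print(onz(ci,uv,z),off(onz(ci,uv,z)))
E
```

```text
top (265.1851806640625, 200.9629669189453, 11.23326301574707) ((265.24969482421875, 200.7444610595703), (21.297304153442383, 22.426742553710938), 79.8857421875) [0.4957 0.3332 0.15  ] [-1.9  9.5 87.9]
white (259.64947509765625, 203.67526245117188, 21.749893188476562) ((259.9150390625, 202.2932891845703), (32.77524948120117, 42.32367706298828), 67.47579193115234) [0.5204 0.3229 0.07  ] [-28.5   6.5 167.9]
black (262.5, 168.87930297851562, 27.3343505859375) ((261.92742919921875, 170.4666290283203), (52.259395599365234, 57.783817291259766), 167.59878540039062) [0.488  0.3347 0.055 ] [  5.8   8.9 183. ]Traceback (most recent call last):
  File "<stdin>", line 11, in <module>
  File "<stdin>", line 6, in blob
cv2.error: OpenCV(4.12.0) /io/opencv/modules/imgproc/src/shapedescr.cpp:361: error: (-201:Incorrect size of input array) There should be at least 5 points to fit the ellipse in function 'fitEllipseNoDirect'
```

```bash
python3 -m crank '[{"tx":-1,"ty":9,"tz":20,"turn":0},{"tx":-1,"ty":9,"tz":45,"turn":0},{"tx":-1,"ty":9,"tz":62,"turn":0},{"tx":-1,"ty":9,"tz":68,"turn":0},{"tx":-1,"ty":9,"tz":68,"turn":0},{"tx":-1,"ty":9,"tz":68,"turn":0}]'
python3 - <<'E'
from h import *
ci=camera_info("wrist");im=save("wrist","w3.png")
g=im.min(2);cv2.imwrite('pics/c3.png',cv2.resize(im[120:280,170:340,::-1],None,fx=3,fy=3))
for z in(.152,.145,.07):
    e=np.array(read_state()["eef_pos"]);e[2]=z;print(z,proj(ci,e))
E
```

```text
time_s: 1.78
eef_pos: [0.4947, 0.3338, 0.1709]
tcp_rot: [0.433, 3.112, 0.0]
force: [0.2, 0.3, 0.3]
width: 0.06
finger_force: 0.0
0.152 [[255.04370122 229.92905524]]
0.145 [[255.00819628 225.97248634]]
0.07 [[254.73353906 195.39939401]]
```

View pics/c3.png

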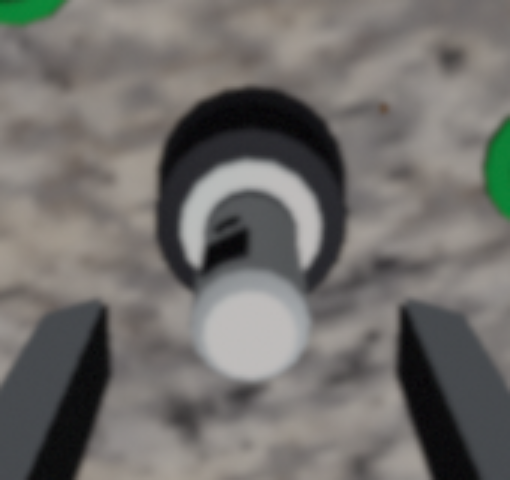

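The meter is centred between the fingers: top at about (254,231), predicted (255,230). I'll go down and grip.

```bash
python3 -m crank '[{"tx":-0.5,"ty":-0.5,"tz":20,"turn":0},{"tx":-0.5,"ty":-0.5,"tz":45,"turn":0},{"tx":-0.5,"ty":-0.5,"tz":65,"turn":0},{"tx":-0.5,"ty":-0.5,"tz":74,"turn":0},{"tx":-0.5,"ty":-0.5,"tz":74,"turn":0},{"tx":-0.5,"ty":-0.5,"tz":74,"turn":0}]'
python3 -m crank '[{"tx":0,"ty":0,"tz":0,"turn":0},{"tx":0,"ty":0,"tz":0,"turn":0},{"tx":0,"ty":0,"tz":0,"turn":0},{"tx":0,"ty":0,"tz":0,"turn":0},{"tx":0,"ty":0,"tz":0,"turn":0},{"tx":0,"ty":0,"tz":0,"turn":0}]' 15 25
```

```text
time_s: 2.33
eef_pos: [0.4963, 0.3328, 0.0976]
tcp_rot: [0.435, 3.11, 0.001]
force: [-0.6, -0.5, 0.3]
width: 0.0596
finger_force: 0.0
time_s: 2.83
eef_pos: [0.496, 0.3325, 0.097]
tcp_rot: [0.435, 3.111, 0.001]
force: [1.0, 0.2, 0.9]
width: 0.0274
finger_force: 25.0
```

```bash
python3 -m crank '[{"tx":0,"ty":0,"tz":-8,"turn":0},{"tx":0,"ty":0,"tz":-25,"turn":0},{"tx":0,"ty":0,"tz":-50,"turn":0},{"tx":0,"ty":0,"tz":-75,"turn":0},{"tx":-5,"ty":-13,"tz":-85,"turn":0},{"tx":-16,"ty":-38,"tz":-85,"turn":0},{"tx":-30,"ty":-70,"tz":-85,"turn":0},{"tx":-45,"ty":-106,"tz":-85,"turn":0},{"tx":-60,"ty":-141,"tz":-85,"turn":0},{"tx":-75,"ty":-176,"tz":-85,"turn":0},{"tx":-90,"ty":-211,"tz":-85,"turn":0},{"tx":-100,"ty":-236,"tz":-85,"turn":0},{"tx":-106,"ty":-250,"tz":-85,"turn":0},{"tx":-107,"ty":-253,"tz":-85,"turn":0},{"tx":-107,"ty":-253,"tz":-85,"turn":0},{"tx":-107,"ty":-253,"tz":-85,"turn":0}]'
python3 - <<'E'
from h import *
ci=camera_info("wrist");im=save("wrist","w4.png")
print(proj(ci,[[.499,.007,.02],[.488,-.09,.02]]))
E
```

```text
time_s: 4.17
eef_pos: [0.5286, 0.0599, 0.1811]
tcp_rot: [-0.435, -3.11, -0.001]
force: [0.2, 1.1, -1.1]
width: 0.0277
finger_force: 25.0
[[200.55968103 167.40222163]
 [115.51450436 181.62914005]]
```

View pics/w4.png

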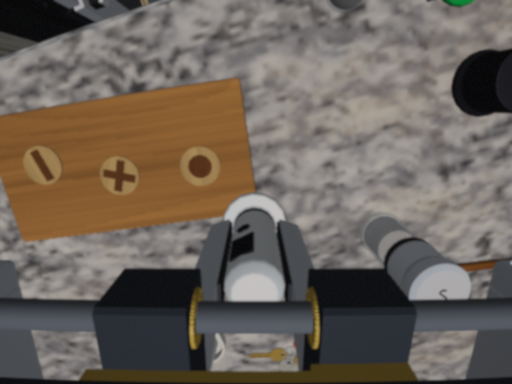

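The meter is held upright. The discs are clear of it: dot at (200,166), cross at (120,175), bar at (42,165).

```bash
python3 - <<'E'
from h import *
im=cv2.imread('pics/w4.png').astype(int);ci=camera_info("wrist")
for k,(u,v) in {"dot":(200,166),"cross":(120,175),"bar":(42,165)}.items():
    r=24;P=im[v-r:v+r,u-r:u+r]
    m=((P[:,:,1]>120)&(P[:,:,0]>75)).astype(np.uint8)
    c=max(cv2.findContours(m,cv2.RETR_EXTERNAL,cv2.CHAIN_APPROX_NONE)[0],key=cv2.contourArea)
    e=cv2.fitEllipse(cv2.convexHull(c));uv=(e[0][0]+u-r,e[0][1]+v-r);p=onz(ci,uv,.02)
    print(k,np.round(uv,1),np.round(e[1],1),p.round(4),off(p))
E
```

```text
dot [199.9 165.5] [35.2 38.4] [0.497  0.0074 0.02  ] [ 15.8 -59.7 161.2]
cross [112.5 163.3] [11.2 18.1] [ 0.4681 -0.0849  0.02  ] [  18.4 -156.4  161.1]
bar [ 47.4 161.4] [17.9 34.9] [ 0.4456 -0.155   0.02  ] [  20.8 -230.   161.1]
```

```bash
python3 -m crank '[{"tx":5,"ty":-18,"tz":0,"turn":0},{"tx":11,"ty":-42,"tz":10,"turn":0},{"tx":15,"ty":-56,"tz":30,"turn":0},{"tx":16,"ty":-60,"tz":50,"turn":0},{"tx":16,"ty":-60,"tz":60,"turn":0},{"tx":16,"ty":-60,"tz":66,"turn":0},{"tx":16,"ty":-60,"tz":66,"turn":0},{"tx":16,"ty":-60,"tz":66,"turn":0}]'
python3 - <<'E'
from h import *
ci=camera_info("wrist");im=save("wrist","w5.png");e=np.array(read_state()["eef_pos"])
print(proj(ci,[[.497,.0074,.02],e-[0,0,.087]]), e)
top=get_image("scene");ct=camera_info("scene");q=proj(ct,[[.497,.0074,.02]])[0];print(q);u,v=q.astype(int)
a=cv2.resize(im[110:260,180:330],(450,450));b=cv2.resize(top[v-45:v+15,u-30:u+30],(350,350));b=cv2.copyMakeBorder(b,0,100,0,0,cv2.BORDER_CONSTANT)
cv2.imwrite('pics/c5.png',np.hstack([a,b])[:,:,::-1])
# cross with union of pale pixels, from the earlier picture is stale for pose; use top view again
im=cv2.imread('pics/t0.png').astype(int);ci=camera_info("top")
E
```

```text
time_s: 4.88
eef_pos: [0.4979, 0.0072, 0.1158]
tcp_rot: [0.433, 3.111, 0.0]
force: [-0.9, 0.1, -1.4]
width: 0.0273
finger_force: 25.0
[[254.29930365 195.09097572]
 [254.32359325 199.71034551]] [0.49843693 0.00700538 0.11635358]
[307.91806858 238.9613315 ]
```

View pics/c5.png

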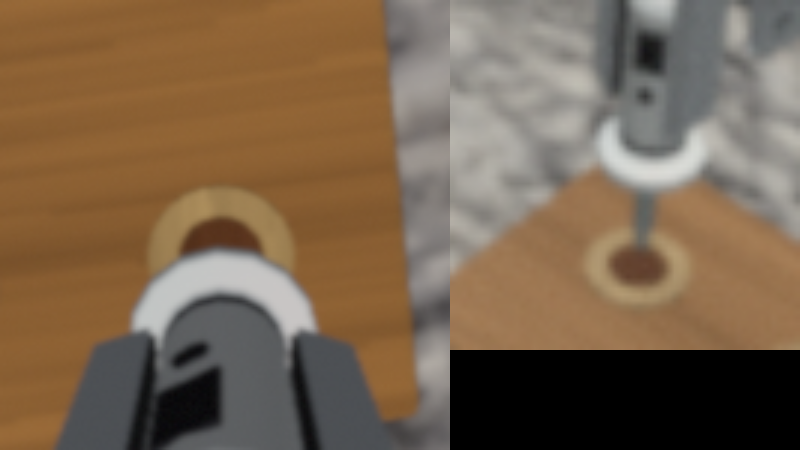

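The tip is about 9 mm above the dot and near its middle (rod at (643,247), dot at (638,267) in the crop). I'll nudge it 1 mm and touch.

```bash
python3 -m crank '[{"tx":1,"ty":0,"tz":4,"turn":0},{"tx":1,"ty":0,"tz":8,"turn":0},{"tx":1,"ty":0,"tz":10.5,"turn":0},{"tx":1,"ty":0,"tz":12.5,"turn":0},{"tx":1,"ty":0,"tz":12.5,"turn":0},{"tx":1,"ty":0,"tz":12.5,"turn":0},{"tx":1,"ty":0,"tz":12.5,"turn":0},{"tx":1,"ty":0,"tz":12.5,"turn":0}]'
python3 - <<'E'
from h import *
F=[];
for i in range(3): get_image("scene");F.append(read_state()["force"])
print(np.mean(F,0).round(2),read_state()["eef_pos"])
E
```

```text
time_s: 5.65
eef_pos: [0.4967, 0.0066, 0.1033]
tcp_rot: [0.435, 3.111, 0.0]
force: [0.9, 0.7, 1.4]
width: 0.0272
finger_force: 25.0
[0.73 1.11 0.81] [0.49665826 0.00665968 0.10318385]
```

```bash
python3 -m crank '[{"tx":0,"ty":0,"tz":0,"turn":0},{"tx":0,"ty":0,"tz":0,"turn":0},{"tx":0,"ty":0,"tz":0,"turn":0},{"tx":0,"ty":0,"tz":0,"turn":0},{"tx":0,"ty":0,"tz":0,"turn":0},{"tx":0,"ty":0,"tz":-4,"turn":0},{"tx":0,"ty":0,"tz":-15,"turn":0},{"tx":0,"ty":0,"tz":-35,"turn":0},{"tx":-8,"ty":-10,"tz":-55,"turn":0},{"tx":-20,"ty":-25,"tz":-65,"turn":0},{"tx":-25,"ty":-33,"tz":-70,"turn":0},{"tx":-25,"ty":-33,"tz":-70,"turn":0},{"tx":-25,"ty":-33,"tz":-70,"turn":0},{"tx":-25,"ty":-33,"tz":-70,"turn":0}]'
python3 - <<'E'
from h import *
ci=camera_info("wrist");im=save("wrist","w6.png")[:,:,::-1].astype(int)
u,v=proj(ci,[[.481,-.085,.02]])[0].astype(int);r=32;P=im[v-r:v+r,u-r:u+r]
m=((P[:,:,1]>120)&(P[:,:,0]>75)).astype(np.uint8)
m=cv2.morphologyEx(m,cv2.MORPH_CLOSE,np.ones((9,9),np.uint8))
cs=cv2.findContours(m,cv2.RETR_EXTERNAL,cv2.CHAIN_APPROX_NONE)[0]
c=max(cs,key=cv2.contourArea);e=cv2.fitEllipse(cv2.convexHull(c));uv=(e[0][0]+u-r,e[0][1]+v-r);p=onz(ci,uv,.02)
print((u,v),np.round(uv,1),np.round(e[1],1),p.round(4),off(p))
E
```

```text
time_s: 6.97
eef_pos: [0.5098, -0.0313, 0.1716]
tcp_rot: [-0.435, -3.108, -0.001]
force: [-0.7, -0.3, -1.7]
width: 0.0277
finger_force: 25.0
(np.int64(198), np.int64(170)) [200.3 171. ] [37.8 39.8] [ 0.4823 -0.0835  0.02  ] [ 11.6 -58.  151.6]
```

View pics/w6.png

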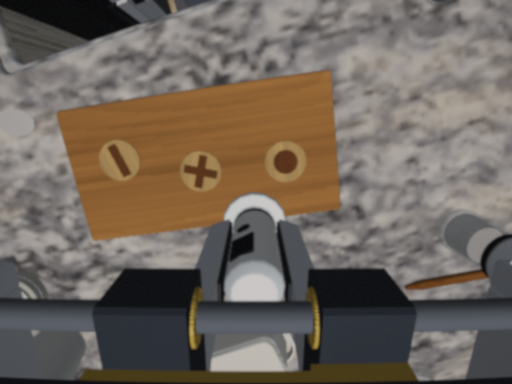

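The cross is centred at (200,171). I'll go above it and touch it at the same commanded height as the dot, tz = +70.

```bash
python3 -m crank '[{"tx":4,"ty":-15,"tz":0,"turn":0},{"tx":9,"ty":-40,"tz":5,"turn":0},{"tx":12,"ty":-54,"tz":20,"turn":0},{"tx":12.5,"ty":-58,"tz":40,"turn":0},{"tx":12.5,"ty":-58,"tz":54,"turn":0},{"tx":12.5,"ty":-58,"tz":60,"turn":0},{"tx":12.5,"ty":-58,"tz":64,"turn":0},{"tx":12.5,"ty":-58,"tz":67,"turn":0},{"tx":12.5,"ty":-58,"tz":70,"turn":0},{"tx":12.5,"ty":-58,"tz":70,"turn":0},{"tx":12.5,"ty":-58,"tz":70,"turn":0},{"tx":12.5,"ty":-58,"tz":70,"turn":0},{"tx":12.5,"ty":-58,"tz":70,"turn":0}]'
python3 - <<'E'
from h import *
F=[]
for i in range(4): im=get_image("scene");F.append(read_state()["force"])
print(np.mean(F,0).round(2),read_state()["eef_pos"])
u,v=proj(camera_info("scene"),[[.4823,-.0835,.02]])[0].astype(int)
cv2.imwrite('pics/c7.png',cv2.resize(im[v-50:v+20,u-35:u+35],(490,490))[:,:,::-1])
E
```

```text
time_s: 8.1
eef_pos: [0.484, -0.0842, 0.1036]
tcp_rot: [0.435, 3.11, 0.0]
force: [-0.3, 0.8, 0.9]
width: 0.0278
finger_force: 25.0
[-0.67  0.68  0.44] [ 0.4838607  -0.08427326  0.10329999]
```

View pics/c7.png

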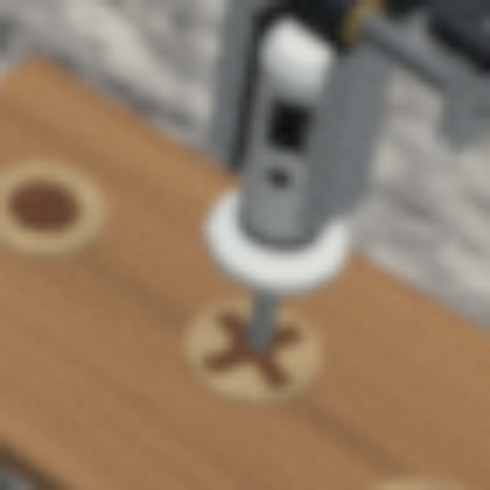

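The tip sits at the centre of the cross. I'll hold a little longer, lift, and retrace my path to the stand. The commanded shifts sum to exactly tx 102.5, ty 404, tz 6.5.

```bash
python3 -m crank '[{"tx":0,"ty":0,"tz":0,"turn":0},{"tx":0,"ty":0,"tz":0,"turn":0},{"tx":0,"ty":0,"tz":0,"turn":0},{"tx":0,"ty":0,"tz":-4,"turn":0},{"tx":0,"ty":0,"tz":-20,"turn":0},{"tx":0,"ty":0,"tz":-45,"turn":0},{"tx":2,"ty":8,"tz":-70,"turn":0},{"tx":7,"ty":27,"tz":-78.5,"turn":0},{"tx":15,"ty":60,"tz":-78.5,"turn":0},{"tx":24,"ty":95,"tz":-78.5,"turn":0},{"tx":33,"ty":130,"tz":-78.5,"turn":0},{"tx":42,"ty":165,"tz":-78.5,"turn":0},{"tx":51,"ty":200,"tz":-78.5,"turn":0},{"tx":60,"ty":235,"tz":-78.5,"turn":0},{"tx":69,"ty":270,"tz":-78.5,"turn":0},{"tx":78,"ty":305,"tz":-78.5,"turn":0},{"tx":87,"ty":340,"tz":-78.5,"turn":0},{"tx":95,"ty":372,"tz":-78.5,"turn":0},{"tx":100,"ty":394,"tz":-78.5,"turn":0},{"tx":102.5,"ty":404,"tz":-78.5,"turn":0}]'
python3 -m crank '[{"tx":0,"ty":0,"tz":0,"turn":0},{"tx":0,"ty":0,"tz":0,"turn":0},{"tx":0,"ty":0,"tz":0,"turn":0},{"tx":0,"ty":0,"tz":10,"turn":0},{"tx":0,"ty":0,"tz":25,"turn":0},{"tx":0,"ty":0,"tz":45,"turn":0},{"tx":0,"ty":0,"tz":62,"turn":0},{"tx":0,"ty":0,"tz":75,"turn":0},{"tx":0,"ty":0,"tz":82,"turn":0},{"tx":0,"ty":0,"tz":83,"turn":0},{"tx":0,"ty":0,"tz":83,"turn":0},{"tx":0,"ty":0,"tz":83,"turn":0}]'
python3 - <<'E'
from h import *
F=[]
for i in range(3): im=get_image("scene");F.append(read_state()["force"])
print(np.mean(F,0).round(2),read_state()["eef_pos"])
E
```

```text
time_s: 9.97
eef_pos: [0.4952, 0.3349, 0.1811]
tcp_rot: [-0.43, -3.112, -0.0]
force: [0.5, 0.7, -1.2]
width: 0.0274
finger_force: 25.0
time_s: 10.97
eef_pos: [0.4963, 0.3323, 0.099]
tcp_rot: [0.436, 3.11, 0.001]
force: [0.1, 0.9, -2.1]
width: 0.027
finger_force: 25.0
[ 0.25  0.02 -1.56] [0.49616536 0.33250288 0.09913786]
```

```bash
python3 -m crank '[{"tx":0,"ty":0,"tz":1,"turn":0},{"tx":0,"ty":0,"tz":2,"turn":0},{"tx":0,"ty":0,"tz":2,"turn":0},{"tx":0,"ty":0,"tz":2,"turn":0}]'
python3 -m crank '[{"tx":0,"ty":0,"tz":0,"turn":0},{"tx":0,"ty":0,"tz":0,"turn":0},{"tx":0,"ty":0,"tz":0,"turn":0},{"tx":0,"ty":0,"tz":0,"turn":0},{"tx":0,"ty":0,"tz":0,"turn":0},{"tx":0,"ty":0,"tz":-10,"turn":0},{"tx":0,"ty":0,"tz":-40,"turn":0},{"tx":0,"ty":0,"tz":-75,"turn":0},{"tx":0,"ty":0,"tz":-110,"turn":0},{"tx":0,"ty":0,"tz":-135,"turn":0},{"tx":0,"ty":0,"tz":-141,"turn":0},{"tx":0,"ty":0,"tz":-141,"turn":0},{"tx":0,"ty":0,"tz":-141,"turn":0}]' 60
python3 - <<'E'
from h import *
im=save("wrist","w8.png");t=get_image("scene")
cv2.imwrite('pics/c8.png',np.hstack([cv2.resize(im[80:280,155:355],(400,400)),cv2.resize(t[135:220,160:245],(400,400))])[:,:,::-1])
E
```

```text
time_s: 11.45
eef_pos: [0.4959, 0.3325, 0.0967]
tcp_rot: [0.435, 3.111, 0.001]
force: [0.7, 0.2, -1.2]
width: 0.0275
finger_force: 25.0
time_s: 12.53
eef_pos: [0.4953, 0.3321, 0.237]
tcp_rot: [-0.435, -3.111, 0.001]
force: [-0.5, -0.0, -1.3]
width: 0.0598
finger_force: 0.0
```

View pics/c8.png

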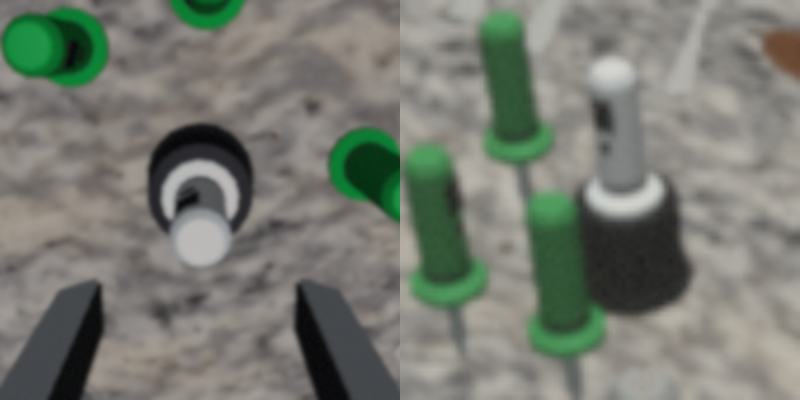

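The meter stands upright in its stand at (200,240) with its collar on the rim. The gripper is clear.

```bash
python3 -c "
from bench import *
print(hand_in())"
```

```text
the job is handed in; nothing more can be done
None
```

The job is handed in, with no result reported back: the meter tip rested on the dot and then the cross for over half a second each at about 2 N, then the meter went back upright in its stand, collar on the rim, and was released at about 12.5 s.

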